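# Move a freshly soldered board from the cooling rack to the test cradle with the lifter

### The arm

A 7-joint arm with a two-finger parallel gripper is mounted at the origin on the work surface; the furniture and walls round the work are solid. World frame = base frame: x ahead of the robot, y to its left, z up, the work surface at z = 0. Lengths are in m, angles in rad, forces in N, time in s.
With the tool pointing down it reaches from about 0.35 to 0.9 m from the base axis. Payload 7.2 kg.
Tool frame: the origin (TCP) lies midway between the tips of the shut fingers; the grasp point (between the pads) lies behind it (r.hold_point_z is the z of the grasp point in the tool frame, in m); z points along the fingers, y is the line along which they close (so a half turn about z gives the same grasp; the last joint's range is limited). The gripper opens to 85 mm and grips with 20 to 120 N. Pads are 22 mm wide; open, the fingers measure 114 mm over their backs; the gripper's body (76 mm by 85 mm) begins 54 mm behind the grasp point. The pads swing forward as they close: fully open they stand 13 mm farther back than shut.
Start: joints at [-1.238, 0.411, -0.013, 1.596, 0.006, 1.134, -0.082], TCP at [0.244, 0.575, 0.231] pointing down, gripper open.
Joint ranges: [-2.95, 2.95], [-0.29, 1.99], [-1.47, 1.44], [0.14, 2.54], [-1.03, 4.17], [0.13, 1.85], [-2.86, 2.86]. Speed limits (rad/s): [2.39, 2.39, 3.01, 3.01, 3.14, 3.14, 3.14].

### API

Orientations are given as a unit quaternion [x, y, z, w].
In Python, from cell import r gives the robot as it stands. Calls block until the motion is done:
- r.move_pose(position, orientation): joint-space move of the TCP to a pose.
- r.move_l(position, max_speed=0.15, rot=None): straight line of the TCP; rot=None keeps the orientation; max_speed is the mean speed in m/s.
- r.move_joints(angles): joint-space move.
- r.set_gripper(opening, effort=None): finger opening in m; effort is the grip in N (None keeps the last); returns when the fingers have stopped.
- r.dwell(seconds).
- r.solve_ik(position, orientation): joint angles nearest the present ones, or None.
- r.observe(): the state.
- r.read_camera(name): name is "side" or "top"; returns (picture, depth): 420x560x3 uint8, red, green, blue; 420x560 float32, m along the optical axis (not along the pixel's ray), 0 where there is no reading.
- r.camera_info(name): a dict with "fx", "fy", "cx", "cy" (pixels), "camera_from_world" (4x4, takes a point from world to camera coordinates). Camera axes: x right, y down, z forward; pixel columns grow to the right and rows downward; lengths in m; the calibration is good to about 2 mm. A picture is of the moment at which its call begins. camera_info takes no time and is no camera call.
A pose or a line that the arm cannot do raises r.IKError and nothing moves.
- r.hand_in(): hands the job in; it is judged then, once.
The state is a dict: "t": time; "joint_pos": joint angles; "qvel": joint speeds; "joint_efforts": joint torques, N m; "position": TCP position; "tool_rot": TCP orientation; "wrist_force": force on the tool from outside, world axes, zero at the start; "wrist_torque": the same for the moment, N m; "gripper_width": finger opening in m; "finger_force": force on a finger pad.
Only numpy, scipy, OpenCV 4.12 (cv2) and the standard library are available. Lean on these libraries where they do the work, as an engineer would, in place of code of your own. Each camera call takes 0.05 s, during which the arm holds its last target. There are 200 camera calls.

### The job

The brown circuit board with the two-digit display, on the low cooling rack, must not be touched by the fingers: slide the lifter's blade under it, lift it clear and gently lay it down in the test cradle, flat on both ledges and inside the raised rims, component side up. Then draw the lifter out and lay it down flat on the bench, clear of the board and the cradle. Leave the solder spool, the capacitor and the flux tin alone.

Things in the scene. Friction and masses are not known exactly. Their poses are not given: they have to be found in the camera images.
- lifter: Lifter: steel blade 44 mm wide, 2.5 mm thick, with an upright black handle over its rear. Origin: on the blade's underside below the handle; +x to the tip, z up. Blade from x = -16 to +66 mm. Handle: block 32 (x) x 16 (y) mm, z = 28 to 64 mm, on a narrower post. 0.1 to 0.2 kg, balanced within 20 mm ahead of the handle. Starts flat on the bench, right of centre, blade pointing roughly left.
- board: Brown circuit board with a two-digit display and other parts on top: 46 mm (its x) by 85 mm (its y), 17 mm high overall, the laminate 3 to 5 mm above the tips of its solder tails, on which it stands; 0.05 to 0.08 kg. Origin: centre of the underside (tail tips), z up. Starts loose on the rack, within about 6 mm of its centre, its x roughly along the rack's x.
- rack: Cooling rack, cannot move: two aluminium bars along its x, 60 mm long, 14 mm wide, tops at z = 22 mm, on a 3 mm foot plate. Bars' inner faces at y = -31 and +31 mm: a channel along x, open at both ends, runs under the board. Origin: centre of the underside, on the bench; the -x end faces roughly to the robot. Rack and cradle may swap places.
- cradle: Grey cradle, cannot move: 2 ledges along x, tops z = 34 mm, |y| = 31 to 48 mm, on a 3 mm plate; 62 mm channel between, open at both x ends. Rims to z = 44 mm: side walls from |y| = 48 to 54, end stops on the ledges at |x| = 28.5 to 35.5 mm. The board's 85 mm side goes along the cradle's y, either way round, 5 mm play all round. Origin: centre of the underside; -x end roughly to the robot.
- spool: Bystander: spool of solder wire with blue flanges, 54 mm diameter, 38 mm high, origin at centre of underside.
- capacitor: Bystander: black can capacitor standing upright, 36 mm diameter, 71 mm high, origin at centre of underside.
- tin: Bystander: round flux tin, 57 mm diameter, 21 mm high, origin at centre of underside. It and the capacitor stand on a 2 mm thick orange folder, in front of the microscope (fixed, tall: pass in front of it with the hand 0.4 m up; base at about x 0.43 to 0.65, y -0.06 to 0.22 m).
There are look-alikes about, which are no part of the job. Leave any green or yellow look-alike of the lifter alone.

How it is judged:
By the outcome, as a careful person would: the job done as asked, in the order asked, and still so for the second after the job is handed in, with the robot touching nothing.
It also fails if it takes over 64 s, if anything falls off the work surface, if the arm or the gripper's body presses on something with over 40 N, if the wrist force passes 120 N, or if a joint passes its speed limit or range.

## Working session

There is one attempt and no reset: what is moved stays moved. The work goes in short steps, each a Python script; the robot and the scene stay as the last script left them, time stands still between calls to the robot, and variables do not carry over. Pictures are saved under pics/ and viewed, at most 10 in all, crops included, and the job is handed in when it is done.

```bash
ls; mkdir -p pics
cat > h.py <<'E'
from cell import r
import numpy as np, cv2
def snap(n,f):
    im,d=r.read_camera(n); cv2.imwrite(f'pics/{f}.png',im[:,:,::-1]); np.save(f'pics/{f}.npy',d); return im,d
def pts(n,d):
    c=r.camera_info(n); v,u=np.mgrid[:d.shape[0],:d.shape[1]]
    P=np.stack([(u-c['cx'])/c['fx']*d,(v-c['cy'])/c['fy']*d,d,np.ones_like(d)],-1)
    return (P@np.linalg.inv(c['camera_from_world']).T)[...,:3]
E
python3 - <<'E'
from h import *
for n in('top','side'):
    snap(n,n+'0'); c=r.camera_info(n); print(n,c['fx'],c['cx'],c['cy'],np.linalg.inv(c['camera_from_world']).round(3).tolist())
print(r.observe(), r.hold_point_z)
E
```

```text
pics
top 530.4003509202616 287.84298644335297 215.6449023788502 [[-0.001, -0.997, 0.081, 0.295], [-1.0, 0.001, 0.008, -0.295], [-0.008, -0.081, -0.997, 1.677], [0.0, 0.0, 0.0, 1.0]]
side 421.6604261488527 273.49610998199887 206.46630062526188 [[-0.828, -0.263, 0.496, -0.242], [-0.561, 0.366, -0.742, 0.691], [0.014, -0.893, -0.451, 0.642], [0.0, 0.0, 0.0, 1.0]]
{'t': 0.1, 'joint_pos': array([-1.23820421,  0.41181589, -0.01272913,  1.59693679,  0.00562937,
        1.13433561, -0.08220207]), 'qvel': array([ 6.13364901e-04, -7.57915387e-04, -1.40239158e-03,  4.26703656e-06,
        1.05580532e-03,  8.35805221e-04, -4.60474087e-04]), 'joint_efforts': array([ 2.81057175e-03, -6.01829410e+01,  6.84245713e-01, -3.00086045e+01,
        1.40291476e-02,  6.47855413e-03, -2.84065771e-05]), 'position': array([0.24370274, 0.57504527, 0.23054925]), 'tool_rot': array([ 1.99032859e-01,  9.79992545e-01, -7.25011360e-04, -8.45024205e-05]), 'wrist_force': array([-0.08983144, -0.20324065, -0.66930814]), 'wrist_torque': array([ 0.0404406 ,  0.02640825, -0.04198773]), 'finger_force': 0.0, 'gripper_width': 0.08510013430987691} -0.0187
```

View pics/top0.png

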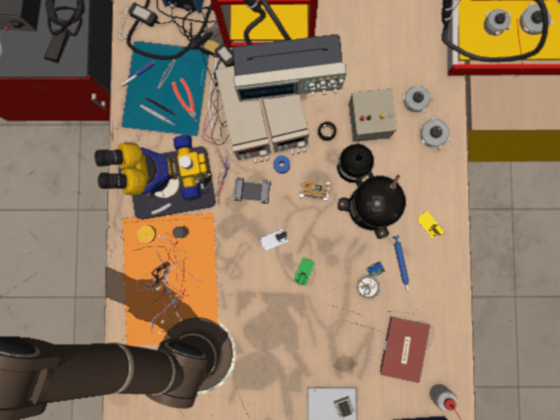

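View pics/side0.png

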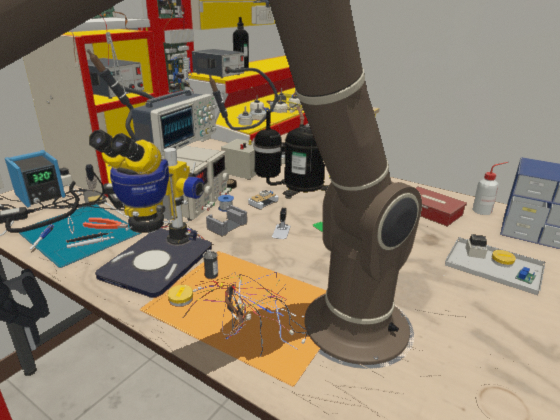

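Run:
```python
from h import *
a=cv2.imread('pics/top0.png')[165:255,225:345]
cv2.imwrite('pics/c1.png',cv2.resize(a,None,fx=6.6,fy=6.6,interpolation=cv2.INTER_CUBIC))
b=cv2.imread('pics/side0.png')[185:245,195:300]
cv2.imwrite('pics/c2.png',cv2.resize(b,None,fx=7.5,fy=7.5,interpolation=cv2.INTER_CUBIC))
P=pts('top',np.load('pics/top0.npy'))
for n,(u0,u1,v0,v1) in dict(board=(296,336,174,204),cradle=(230,275,174,206),lifter=(258,292,226,252)).items():
    print(n)
    for v in range(v0,v1,1): print(v,' '.join('%3d'%(1000*z) for z in P[v,u0:u1,2]))
    print(P[v0,u0].round(3),P[v1,u1].round(3))
```

```text
board
174   1   7  -1   1   3   1   1   6   3  -3   5   5   3  -7   4  -1   3   5  -1   4  -6   0  -2   2  -2   2   3  -2   1  -4   3   3   2   5   7   5  -3   0  -3   0
175  -3   0  -2   2  -3   0   0   5  -3   3  -4   5  11   0   6   0  -2  -3   3   5   4  -1  -5   5   4  -1   7 1676   3   2   2   4   1   0   0  -1   5   2   0   8
176   7   1   0   0   2   2   0  -4   2  -7   5   5   1   3   5  -5  -4   5   2   0   3   0   4   8  -2  -1   9   3  -1   4  -2   7  -1   5   0   5   2   4  -2   4
177   0  -3   0   1   2   4   0   4  -2  -1 1676  -1   4  -2   7  -1   0   3  -3   3   0   4   3  -2   2   1   5   6   1   3   0   3   1   5  -3   2   7   6   2   1
178   3   6   0   4   0  -4  20  14   1   0   4   1   0   8   3   0  -1   3  -1   1   4   1  -5   2   6   9   0   1  -1   0   3   0   0  -8  -1   1   0   0   2   5
179   5   0   5   0   0  16  32  16  22  23  -3   1  10  -4  -4   1  -1  -3  -3   4   1   0  -3  -1   2  -2   2   6  -1   6   0  -2  -1   0  -3   2   4  -2   5   6
180   0  10  -4   0  -1  17  25  27  30  23  31  29  27   0   3   3  -5   1   9   0  -3   0  -3   1   2   2 
[... 12815 characters left out ...]
9   3   4  -5   1   5   2   5   0   4  -1   0   0  -2  -2   6   2   0  -1   0   2   4  -7   2
248   4   8   1   3   5   4   5   4   1   4  -6   8  10   3   6   0  -7   4   0  -2   2  -2  -2   1   2  -4   1   6   3   1   4   8   7   3
249  -2  -5  -2   1   3  -1  -3   1  -2   9   0  -3   1   2  10  -3  -1   0   0  -5   1   1   2  -2   4  -3  -7 1676   2  -4   3   5  -2  -2
250   0  -3  -5  -1   6   3   0  -5   9  -3   3   0   3   1   5   2  -2  -4  -1   2   0   0   2   0   3  -3   5   1   0   0   1   4   3   5
251   3   0  -2  -3   0   5   2   5   2   0   0   1  -1   5  -3   1  -2   0  -1   7  -1  -1  -2  -1   0   5  -1   1   6   3   3  -2   1   2
[ 0.398 -0.188 -0.002] [ 0.316 -0.295  0.004]
```

View pics/c1.png

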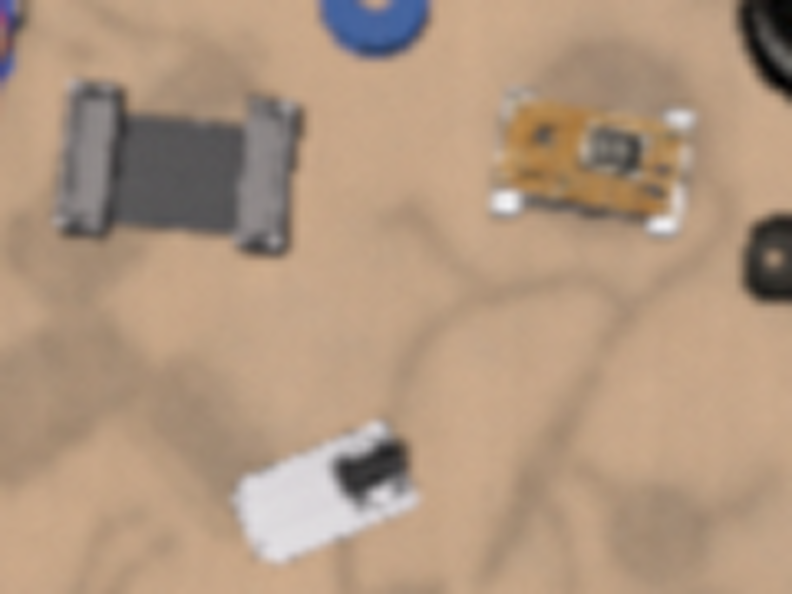

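View pics/c2.png

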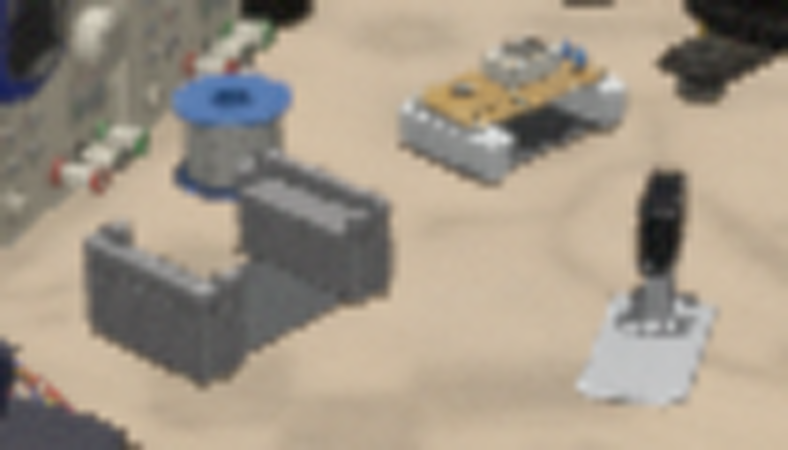

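```bash
cat >> h.py <<'E'
def pix2w(n,uv,z):
    c=r.camera_info(n); M=np.linalg.inv(c['camera_from_world']); uv=np.atleast_2d(np.asarray(uv,float))
    d=np.c_[(uv[:,0]-c['cx'])/c['fx'],(uv[:,1]-c['cy'])/c['fy'],np.ones(len(uv))]@M[:3,:3].T
    return (M[:3,3]+d*((z-M[2,3])/d[:,2:]))[:,:2]
def rect(P):
    """P: corners in order (-x,-y),(+x,-y),(+x,+y),(-x,+y) -> centre, yaw deg, sizes"""
    c=P.mean(0); ex=(P[1]+P[2]-P[0]-P[3])/2; ey=(P[2]+P[3]-P[0]-P[1])/2
    return c.round(4),np.degrees([np.arctan2(ex[1],ex[0]),np.arctan2(-ey[0],ey[1])]).round(1),np.linalg.norm([ex,ey],axis=1).round(4)
E
python3 - <<'E'
from h import *
f=lambda a,s,o:(np.array(a,float)+.5)/s-.5+o
T=lambda a,z:pix2w('top',f(a,6.6,[225,165]),z)
S=lambda a,z:pix2w('side',f(a,7.5,[195,185]),z)
print('lifter (96?)',rect(T([(380,420),(235,492),(272,562),(418,497)],.0025)[[0,1,2,3]]))
print('cradle',rect(T([(283,250),(300,103),(70,82),(55,232)],.044)))
print('rack',rect(T([(679,233),(695,110),(507,88),(490,214)],.022)))
print('board',rect(T([(666,216),(688,132),(510,97),(498,183)],.0275)))
im=cv2.imread('pics/top0.png'); P=pts('top',np.load('pics/top0.npy')); Z=P[...,2]
v,u=np.mgrid[:420,:560]
def box(m,u0,u1,v0,v1): return m&(u>=u0)&(u<u1)&(v>=v0)&(v<v1)
def rep(n,m,z):
    q=pix2w('top',np.c_[u[m],v[m]],z); print(n,len(q),q.mean(0).round(4),)
    (c,s,a)=cv2.minAreaRect((q*1000).astype(np.float32)); print('  ',np.round(c,1),np.round(s,1),round(a,1))
hm=box((Z>.05)&(Z<.1),255,300,225,255); rep('handle',hm,.064)
rep('cradle rim+ledge',box((Z>.026)&(Z<.1),225,280,170,210),.040)
hsv=cv2.cvtColor(im,cv2.COLOR_BGR2HSV)
rep('blade',box((hsv[...,1]<40)&(hsv[...,2]>170),255,300,225,255),.0025)
rep('board+rack',box((Z>.012)&(Z<.1),295,333,174,204),.0235)
b=box((hsv[...,1]>110)&(hsv[...,2]>90)&(Z>.015),295,333,174,204); rep('brown',b,.0275)
# side
print('side lifter',rect(S([(718,308),(655,404),(578,388),(625,290)],.0025)))
print('side cradle top',S([(205,292),(88,235),(388,207),(250,152)],.044).round(4).tolist())
print('side rack',S([(495,152),(402,100),(626,92)],.022).round(4).tolist())
print('side handle top',S([(665,178)],.064))
E
```

```text
lifter (96?) (array([ 0.3562, -0.2387]), array([115.2, 117.1]), array([0.0768, 0.0395]))
cradle (array([ 0.508 , -0.1697]), array([-5.8, -5. ]), array([0.0707, 0.1082]))
rack (array([ 0.5132, -0.366 ]), array([-7.8, -6.3]), array([0.0602, 0.0902]))
board (array([ 0.5145, -0.3647]), array([-11.5, -11.3]), array([0.0414, 0.0836]))
handle 57 [ 0.3655 -0.2596]
   [ 365.4 -259.7] [16.  31.9] 23.2
cradle rim+ledge 359 [ 0.5103 -0.1679]
   [ 520.6 -183.7] [143.  100.3] 89.9
blade 281 [ 0.3519 -0.2309]
   [ 354.7 -236.6] [45.6 81.1] 23.2
board+rack 456 [ 0.5142 -0.3645]
   [ 513.8 -355.4] [107.6  60.8] 82.4
brown 209 [ 0.5135 -0.3575]
   [ 514.6 -364.2] [78.4 43.8] 77.3
side lifter (array([ 0.3537, -0.2407]), array([107.6, -76.6]), array([0.0818, 0.0365]))
side cradle top [[0.4768, -0.1163], [0.5453, -0.125], [0.4625, -0.2141], [0.5403, -0.2201]]
side rack [[0.4821, -0.316], [0.547, -0.3342], [0.4693, -0.4006]]
side handle top [[ 0.36381008 -0.26874217]]
```

```bash
cat >> h.py <<'E'
from scipy.spatial.transform import Rotation as Ro
GZ=0.027          # TCP height above the lifter's origin
FLIP=0
def q(yaw_deg): # tool down, lifter yaw
    a=np.radians(yaw_deg+FLIP); c,s=np.cos(a),np.sin(a)
    return Ro.from_matrix(np.array([[c,s,0],[s,-c,0],[0,0,-1]])).as_quat()
def off(xy,yaw,dx,dy=0):
    a=np.radians(yaw); return np.array(xy)+[dx*np.cos(a)-dy*np.sin(a),dx*np.sin(a)+dy*np.cos(a)]
LIFT=np.array([.3657,-.2600]); LY=114.
CR=np.array([.508,-.1697]); CY=-5.4
RK=np.array([.5132,-.366]); RY=-7.
BD=np.array([.5145,-.3647]); BY=-11.5
E
python3 - <<'E'
from h import *; import h
for h.FLIP in(0,180):
    for n,xy,z,y in(('mid',[.33,.12],.42,114),('mid2',[.36,-.2],.42,114),('lift',LIFT,.027,LY),('pre',off(RK,RY,-.13),.04,-9),('in',off(RK,RY,-.044),.04,-9),('cr',off(CR,CY,-.044),.12,-5),('cr',off(CR,CY,-.044),.05,-5),('out',off(CR,CY,-.14),.05,-5)):
        s=r.solve_ik([*xy,z],q(y)); print(h.FLIP,n,None if s is None else np.round(s,2))
E
```

```text
0 mid [-0.96 -0.25  0.36  1.87  0.09  1.51 -0.19]
0 mid2 [-0.1  -0.12  0.44  1.77  0.05  1.48  0.75]
0 lift [ 0.18  0.45  0.4   2.21 -0.34  0.53  1.27]
0 pre [-0.08  0.75  1.03  2.07 -0.88  0.86 -0.25]
0 in [ 0.18  0.64  0.55  1.87 -0.47  0.76 -0.74]
0 cr [-0.57  0.54  1.1   2.08 -0.62  0.9  -0.78]
0 cr [-0.54  0.72  1.09  2.13 -0.88  0.86 -0.55]
0 out [-0.24  0.37  0.63  2.32 -0.42  0.55 -0.94]
180 mid None
180 mid2 [ 0.86 -0.06 -0.43  1.73 -0.02  1.47 -2.3 ]
180 lift [-0.26  0.68  1.03  2.24 -0.92  0.75 -1.3 ]
180 pre [ 0.16  0.57  0.64  2.05 -0.53  0.69  2.56]
180 in [ 0.07  0.69  0.71  1.88 -0.61  0.81  2.53]
180 cr [-0.3   0.38  0.68  2.06 -0.33  0.8   2.06]
180 cr [-0.14  0.47  0.48  2.1  -0.36  0.64  2.08]
180 out [-0.22  0.37  0.61  2.32 -0.4   0.55  2.19]
```

Run:
```python
from h import *
r.move_l([.25,.56,.42],0.3)
r.move_pose([.33,.12,.42],q(130)); r.move_pose([.36,-.2,.42],q(LY))
r.move_pose([*LIFT,.14],q(LY)); r.move_l([*LIFT,GZ],0.12)
o=r.observe(); print(o['t'],o['position'],o['wrist_force'])
r.set_gripper(0.0,90)
o=r.observe(); print(o['t'],o['position'],o['wrist_force'],o['wrist_torque'],o['gripper_width'],o['finger_force'],o['joint_pos'].round(2))
snap('top','top1');snap('side','side1')
```

```text
5.95 [ 0.36609456 -0.26021348  0.02751487] [ 0.1125422   0.65981784 -0.72128856]
6.5917 [ 0.36578898 -0.26004389  0.02719444] [-0.91160777  0.93470967  5.89632576] [ 0.20746842  0.10748794 -0.01841896] 0.014998677097038816 87.77287244796753 [-0.23  0.64  0.98  2.24 -0.87  0.71  1.8 ]
```

Run:
```python
from h import *
p=r.observe()['position']
r.move_l([p[0],p[1],.15],0.15)
BYAW=-9.; xy=off(BD,BYAW,-.115)
r.move_pose([*xy,.15],q(BYAW)); r.move_l([*xy,GZ+.008],0.12)
o=r.observe(); print(o['t'],o['position'],Ro.from_quat(o['tool_rot']).as_matrix().round(3).tolist(),o['wrist_force'],o['wrist_torque'],o['gripper_width'],o['joint_pos'].round(2))
a,_=snap('top','top2'); b,_=snap('side','side2')
A=cv2.resize(a[165:250,285:365,::-1],None,fx=7,fy=7,interpolation=cv2.INTER_CUBIC)
B=cv2.resize(b[180:265,215:330,::-1],None,fx=7,fy=7,interpolation=cv2.INTER_CUBIC); cv2.imwrite('pics/a2.png',A);cv2.imwrite('pics/b2.png',B)
```

```text
10.475 [ 0.4011853  -0.347122    0.03556231] [[0.988, -0.156, 0.001], [-0.156, -0.988, -0.001], [0.001, 0.001, -1.0]] [ 0.30879132  0.6963553  -1.84034555] [-0.05754117 -0.01799585  0.00206895] 0.01473813424611303 [-0.11  0.79  1.05  2.04 -0.92  0.88 -0.25]
```

View pics/a2.png

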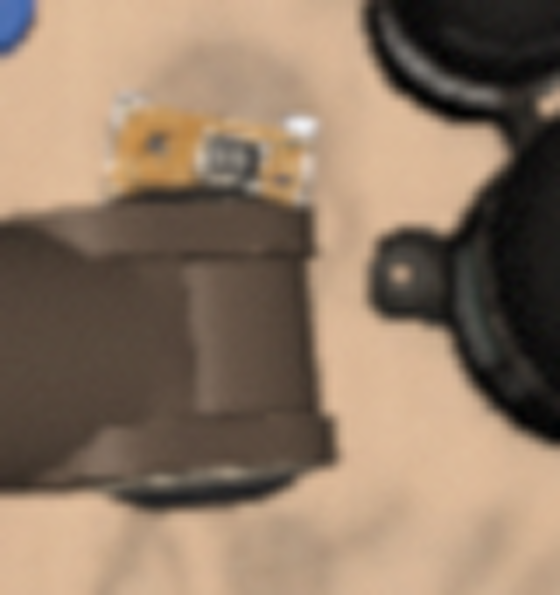

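View pics/b2.png

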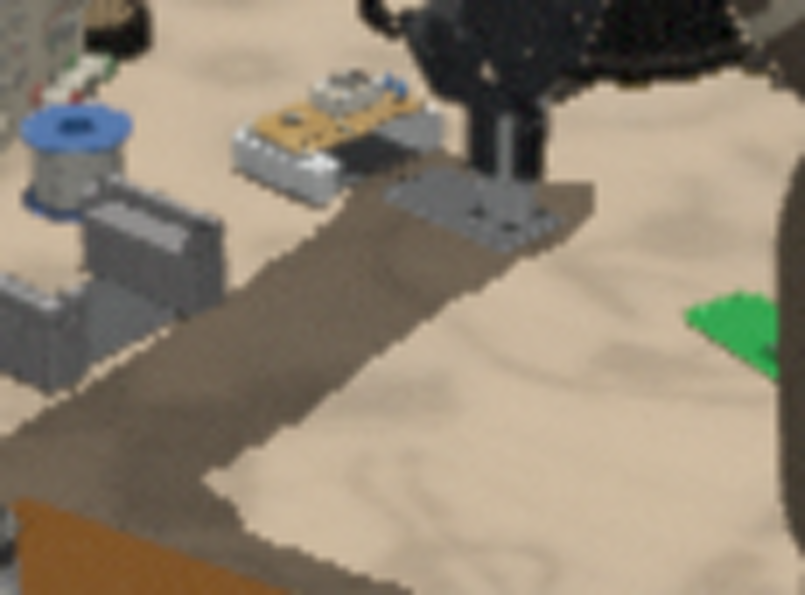

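```bash
cat >> h.py <<'E'
def w2pix(n,P):
    c=r.camera_info(n); P=np.atleast_2d(P); X=np.c_[P,np.ones(len(P))]@np.array(c['camera_from_world']).T
    return np.c_[c['fx']*X[:,0]/X[:,2]+c['cx'],c['fy']*X[:,1]/X[:,2]+c['cy']]
E
python3 - <<'E'
from h import *
o=r.observe(); xy=o['position'][:2]; z=o['position'][2]-GZ+.0025
def show(L): return ((w2pix('side',L)-[215,180]+.5)*7-.5).round().tolist()
print('blade',show([[*off(xy,-9,a,b),z] for a,b in((.066,.022),(.066,-.022),(-.016,.022),(-.016,-.022))]))
print('rack top: L near outer, L near inner, L far outer, R near inner, R near outer, Rfar outer',show([[*off(RK,RY,a,b),.022] for a,b in((-.03,.045),(-.03,.031),(.03,.045),(-.03,-.031),(-.03,-.045),(.03,-.045))]))
print('rack bottom L near outer,R near outer',show([[*off(RK,RY,a,b),.0] for a,b in((-.03,.045),(-.03,-.045))]))
print('board lam top',show([[*off(BD,BY,a,b),.0275] for a,b in((-.023,.0425),(.023,.0425),(-.023,-.0425),(.023,-.0425))]))
print('cradle',show([[*off(CR,CY,a,b),.044] for a,b in((-.0355,-.054),(-.0355,.054),(.0355,-.054))]))
B=cv2.resize(cv2.imread('pics/b2.png')[60:270,200:620],(800,400),interpolation=cv2.INTER_CUBIC);cv2.imwrite('pics/b2c.png',B)
E
```

```text
blade [[367.0, 189.0], [430.0, 160.0], [496.0, 246.0], [559.0, 214.0]]
rack top: L near outer, L near inner, L far outer, R near inner, R near outer, Rfar outer [[312.0, 172.0], [332.0, 162.0], [221.0, 134.0], [418.0, 121.0], [437.0, 112.0], [346.0, 77.0]]
rack bottom L near outer,R near outer [[312.0, 213.0], [436.0, 152.0]]
board lam top [[293.0, 154.0], [229.0, 124.0], [422.0, 103.0], [357.0, 74.0]]
cradle [[221.0, 220.0], [44.0, 310.0], [106.0, 173.0]]
```

View pics/b2c.png

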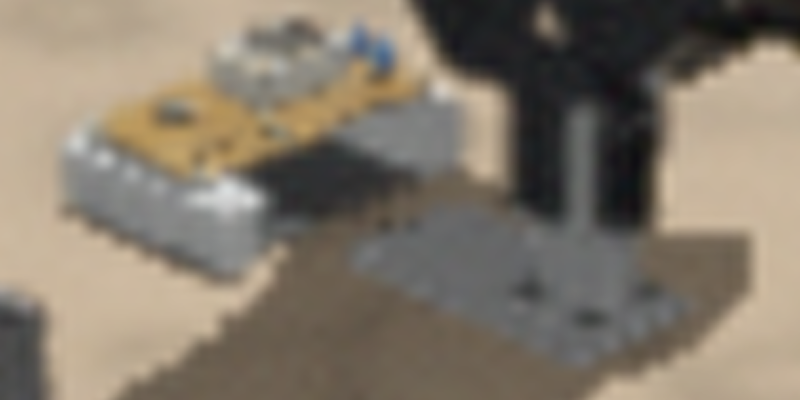

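Run:
```python
from h import *
o=r.observe(); BYAW=-9.; ZI=.013
B2=BD+[0,-.0015]
p=off(B2,BYAW,-.115); r.move_l([*p,GZ+ZI],0.1)
p=off(B2,BYAW,-.042); 
for k in(-.09,-.065,-.042):
    r.move_l([*off(B2,BYAW,k),GZ+ZI],0.08); o=r.observe(); print(k,o['wrist_force'].round(2),o['wrist_torque'].round(3))
    if np.linalg.norm(o['wrist_force'][:2])>5: break
b,_=snap('side','side3'); print(o['t'],o['position'])
cv2.imwrite('pics/b3.png',cv2.resize(b[185:225,235:305,::-1],None,fx=11,fy=11,interpolation=cv2.INTER_CUBIC))
```

```text
-0.09 [-0.73  0.48 -1.4 ] [-0.018  0.022 -0.026]
-0.065 [-0.58 -0.22 -1.11] [0.032 0.04  0.032]
-0.042 [ 0.04 -0.18 -1.25] [0.036 0.014 0.01 ]
12.1917 [ 0.47280949 -0.35963582  0.03985437]
```

View pics/b3.png

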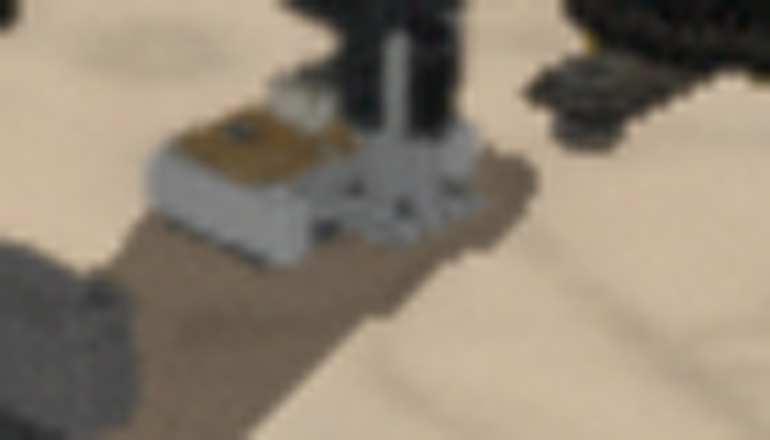

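Run:
```python
from h import *
p=r.observe()['position'].copy()
for z,v in((.018,.03),(.024,.015),(.04,.04),(.075,.06)):
    r.move_l([p[0],p[1],GZ+z],v); o=r.observe(); print(z,o['wrist_force'].round(2),o['wrist_torque'].round(3))
b,_=snap('side','side4'); a,_=snap('top','top4'); print(o['t'])
B=cv2.resize(b[160:225,235:305,::-1],None,fx=6,fy=6,interpolation=cv2.INTER_CUBIC)
A=cv2.resize(a[160:225,285:345,::-1],None,fx=6,fy=6,interpolation=cv2.INTER_CUBIC)
cv2.imwrite('pics/b4.png',np.hstack([B,A]))
```

```text
0.018 [ 0.11  0.35 -1.57] [ 0.    -0.033 -0.051]
0.024 [ 0.18  0.21 -1.24] [-0.027 -0.015 -0.017]
0.04 [-0.99  0.29 -1.85] [ 0.028  0.021 -0.027]
0.075 [-0.03  0.08 -1.56] [-0.013  0.021  0.031]
14.3917
```

View pics/b4.png

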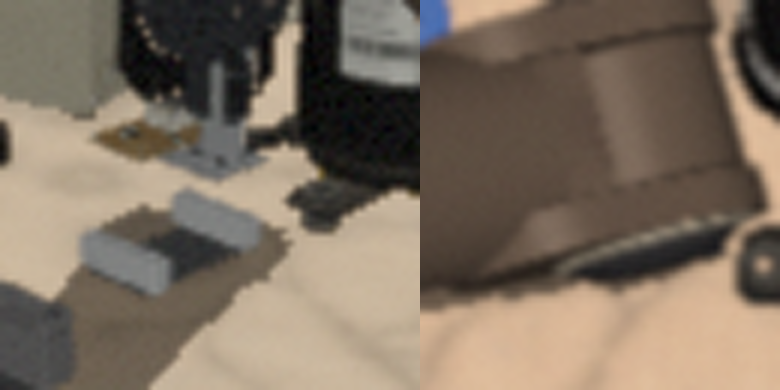

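Run:
```python
from h import *
print(r.observe()['joint_pos'].round(2))
for f in('top0','top4'):
    P=pts('top',np.load(f'pics/{f}.npy')).reshape(-1,3); P=P[(P[:,2]>.03)&(P[:,2]<1)]
    print(f,'rows x .70->.0, cols y .25->-.45, max height cm')
    for x in np.arange(.70,-.01,-.05):
        print('%.2f'%x,' '.join('%3d'%(100*max([0,*P[(abs(P[:,0]-x)<.025)&(abs(P[:,1]-y)<.025)][:,2]])) for y in np.arange(.25,-.46,-.05)))
T=lambda a,z:pix2w('side',(np.array(a)+.5)/6-.5+[235,160],z)
o=r.observe()['position'][:2]
c,s=np.cos(np.radians(-9)),np.sin(np.radians(-9))
for n,l in(('board far-left,near-left',[(93,137),(142,160)]),):
    d=T(l,.083)-o; print(n,np.c_[d@[c,s],d@[-s,c]].round(4))
d=T([(163,158),(218,182),(268,157)],.0775)-o; print('blade tipL rearL rearR',np.c_[d@[c,s],d@[-s,c]].round(4))
for n,xy,z,y in(('tr',off(CR,CY,-.042),.14,-3),('cr',off(CR,CY,-.042),.05,-3),('out',off(CR,CY,-.15),.05,-3)):
        s=r.solve_ik([*xy,z],q(y)); print(n,None if s is None else np.round(s,2))
```

```text
[-0.16  0.79  1.13  1.85 -0.82  1.06 -0.43]
top0 rows x .70->.0, cols y .25->-.45, max height cm
0.70   0   0   0   0   0   0   0  17  17  17  17  17  16   0   0
0.65   0   0   0   0  22  23   0  17  17  17  17  17  17   0   0
0.60   0   0  35  35  28  25  25  17  17  17   5   4   0   0  29
0.55   0  38  38  35  29  29  27   5   5   5   4   4   4   4  28
0.50   0  38  38  35  29  25  24   5   4   5   0   3   4   4  20
0.45   0  37  37  34   3  22  22   0   0   5   0   0   0   0  21
0.40   0   3   3   0   7   0   0   0   0   0   6   0   0   0  13
0.35   0   3   3   0   7   0   0   0   0   0   7   3   0   0   0
0.30   0   0   0   4   4   0   0   0   0   0   0   0   0   0   0
0.25   0   0   4   4   4   4   0   0   0   0   0   7   6   0   0
0.20   0   0   0   3   3   3   0   0   0   0   0   7   6   0   0
0.15   0  81  82  78   4   0   0   0   0   0   0   0   0   0   0
0.10   0   0  82  77  62  46   0   0   0   0   0   0   0   0   0
0.05   0   0  81  73  62  49  35  30   0   0   0   0   0   0   0
-0.00   0   0   0  61  56  47  35   0   0   0   0   0   0   0   0
top4 rows x .70->.0, cols y
[... 584 characters left out ...]
 0   0   0   0   0   0   0
0.25   0   0   0   3  64  64  59   0   0   0   0   7   7   0   0
0.20   0   0   0   0  57  58  55   0   0   0   0   6   5   0   0
0.15   0   0   0   0  52  52  51   0   0   0   0   0   0   0   0
0.10   0   0   0   0  46  48  46   0   0   0   0   0   0   0   0
0.05   0   0   0  30  42  42  41   0   0   0   0   0   0   0   0
-0.00   0   0   0  32  36  38  36  29   0   0   0   0   0   0   0
board far-left,near-left [[0.0584 0.0374]
 [0.0173 0.0404]]
blade tipL rearL rearR [[ 0.0198  0.0216]
 [-0.0234  0.0233]
 [-0.0201 -0.02  ]]
tr [-0.67  0.63  1.3   2.06 -0.73  1.03 -0.62]
cr [-0.54  0.74  1.11  2.12 -0.9   0.87 -0.5 ]
out [-0.61  0.61  1.19  2.36 -0.89  0.75 -0.38]
```

```bash
cat >> h.py <<'E'
CR=np.array([.507,-.1693]); CBY=-2.9
E
python3 - <<'E'
from h import *
p=r.observe()['position']
r.move_l([p[0]-.005,p[1],GZ+.11],.1)
t=off(CR,CBY,-.042,.001)
r.move_l([*t,GZ+.11],.1,rot=q(CBY)); r.move_l([*t,GZ+.05],.06)
o=r.observe(); print(o['t'],o['position'],o['wrist_force'],o['joint_pos'].round(2))
b,_=snap('side','side5'); a,_=snap('top','top5')
B=cv2.resize(b[180:245,195:265,::-1],None,fx=8,fy=8,interpolation=cv2.INTER_CUBIC)
A=cv2.resize(a[165:230,220:248,::-1],None,fx=8,fy=8,interpolation=cv2.INTER_CUBIC)
cv2.imwrite('pics/b5.png',np.hstack([B,A]))
E
```

```text
18.225 [ 0.46531554 -0.16632846  0.0772898 ] [-0.23928604 -0.43906081 -1.26292567] [-0.58  0.71  1.18  2.11 -0.85  0.92 -0.53]
```

View pics/b5.png

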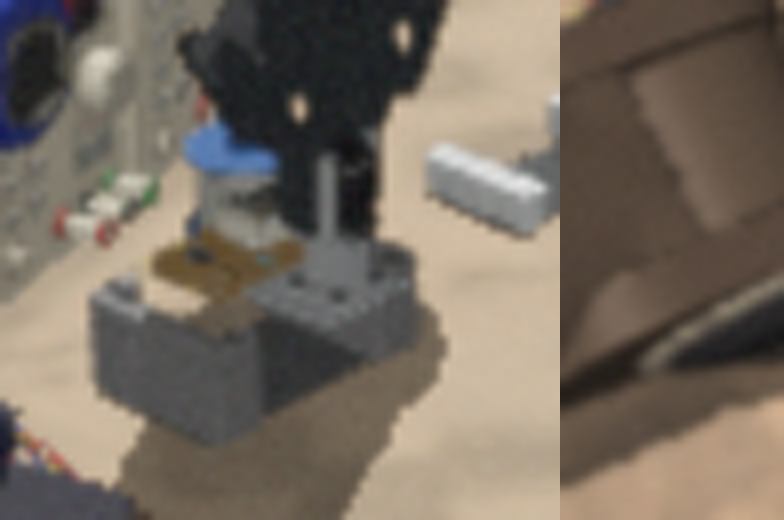

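Run:
```python
from h import *
T=lambda a,z:pix2w('side',(np.array(a,float)+.5)/8-.5+[195,180],z)
o=r.observe()['position'][:2]
def loc(P,yaw,c):
    a=np.radians(yaw); d=P-c; return np.c_[d@[np.cos(a),np.sin(a)],d@[-np.sin(a),np.cos(a)]].round(4).tolist()
print('board far-left, near-left in lifter frame',loc(T([(152,265),(222,300)],.058),CBY,o))
print('same in cradle frame',loc(T([(152,265),(222,300)],.058),CY,CR))
print('cradle top corners farL nearL / nearR', loc(T([(92,295),(213,350),(414,258)],.044),CY,CR), 'bottom nearL', loc(T([(213,443),(95,390)],0),CY,CR), 'ledge inner edge nearL at floor', loc(T([(262,418)],.0),CY,CR), 'nearR bottom',loc(T([(370,362),(414,340)],0),CY,CR))
print('blade rearL rearR',loc(T([(335,330),(408,288)],.0525),CBY,o))
# predicted pixels
S=lambda xy,z:((w2pix('side',[[*xy,z]])[0]-[195,180]+.5)*8-.5).round().tolist()
for a,b in((.023,.0425),(-.023,.0425)): print('pred board',S(off(CR,CY,a,b),.058))
for a,b in((.0355,.054),(-.0355,.054),(-.0355,-.054)): print('pred cradle',S(off(CR,CY,a,b),.044),S(off(CR,CY,a,b),0))
b=cv2.imread('pics/side5.png'); hsv=cv2.cvtColor(b,cv2.COLOR_BGR2HSV)
for v in range(205,222): print(v,' '.join('%3d/%3d'%(hsv[v,u,1],hsv[v,u,2]) for u in range(204,236,1)))
```

```text
board far-left, near-left in lifter frame [[0.056, 0.0355], [0.0168, 0.0395]]
same in cradle frame [[0.0127, 0.0371], [-0.0267, 0.0393]]
cradle top corners farL nearL / nearR [[0.0319, 0.0505], [-0.0327, 0.0505], [-0.0385, -0.0505]] bottom nearL [[-0.0254, 0.046], [0.037, 0.0477]] ledge inner edge nearL at floor [[-0.0261, 0.0211]] nearR bottom [[-0.0271, -0.0367], [-0.028, -0.0609]]
blade rearL rearR [[-0.0238, 0.0235], [-0.0234, -0.0176]]
pred board [122.0, 262.0]
pred board [209.0, 300.0]
pred cradle [78.0, 295.0] [85.0, 398.0]
pred cradle [211.0, 356.0] [217.0, 460.0]
pred cradle [414.0, 252.0] [416.0, 353.0]
205  33/116  27/103  29/178  29/193  28/204  28/199  34/148  31/100  39/ 98  67/115  48/139  55/185  54/193  57/197  56/196  44/156  26/116  13/117  22/106  21/ 99  20/ 77  14/ 73  16/ 65  31/ 66  21/ 60  25/ 51  31/ 41  29/ 35  28/ 36  29/ 35   8/ 64   2/108
206  38/135  33/123  31/147  33/179  31/188  33/184  29/113  43/101  49/129  53/178  56/187  55/196  57/201  55/200  55/189  27/114  12/109  13/117  27/125  29/122  31/117  25/104  33/ 85  38/ 73  42/ 73  18/ 70   0/ 43
[... 3240 characters left out ...]
/ 95  14/ 90  37/104  46/122  59/146  64/120  63/114  64/ 99  60/ 97  62/ 99  60/ 97  55/ 98  61/101  59/ 95  55/ 93  25/ 70   0/ 71   3/ 82   3/ 88   5/106   5/111   0/106   2/108
220  53/203  53/198  34/120   9/ 84   3/ 80   3/ 83   6/ 87   6/ 92   3/ 97   9/ 85   6/ 84   9/ 82  10/ 80  20/ 89  36/ 86  50/ 86  68/ 94  59/ 95  62/ 94  56/ 96  51/ 95  54/ 99  41/ 80  21/ 60   5/ 52   9/ 54   9/ 56   8/ 62   3/ 77   3/ 83   3/ 92   2/105
221  54/200  54/195  40/133  11/ 89   3/ 85   6/ 80   3/ 79   6/ 85   6/ 84   6/ 86   6/ 83   9/ 83   6/ 82   3/ 81  10/ 75   7/ 73  31/ 83  42/ 90  52/ 93  48/ 74  35/ 81  13/ 80   0/ 72   5/ 55   5/ 51   0/ 47  10/ 51  10/ 51   5/ 55   4/ 59   7/ 74   6/ 82
```

Run:
```python
from h import *
yaw=CBY+1
t=off(off(CR,CBY,-.042,.001),CY,.0025,.002); t=t+[0,.042*np.sin(np.radians(CBY))-.042*np.sin(np.radians(yaw))]
r.move_l([*t,GZ+.05],.05,rot=q(yaw)); 
for z,v in((.036,.04),(.028,.02),(.020,.03)):
    r.move_l([*t,GZ+z],v); o=r.observe(); print(z,o['wrist_force'].round(2),o['wrist_torque'].round(3))
print(o['t'],o['position'])
b,_=snap('side','side6')
def brown(f):
    i=cv2.imread(f'pics/{f}.png'); h=cv2.cvtColor(i,cv2.COLOR_BGR2HSV); m=(h[...,0]>8)&(h[...,0]<28)&(h[...,1]>88)&(h[...,2]<160)
    m[:203]=0;m[228:]=0;m[:,:208]=0;m[:,236:]=0; return m
for f in('side5','side6'):
    m=brown(f); print(f); print('\n'.join('%d '%v+''.join('#' if x else '.' for x in m[v,205:240]) for v in range(205,226)))
```

```text
0.036 [ 0.54 -0.97 -2.35] [ 0.009  0.022 -0.014]
0.028 [ 0.33  0.09 -0.99] [ 0.028 -0.023 -0.032]
0.02 [-0.35 -0.08 -2.93] [ 0.001  0.032 -0.02 ]
20.0417 [ 0.46762124 -0.1651448   0.04680778]
side5
205 ...................................
206 ...................................
207 ...................................
208 ...................................
209 ...............##..................
210 ...#........##.####......##........
211 ..........###...#####...####.......
212 .........####....#####...##........
213 .........##############..#.........
214 ..........#############............
215 .............########..............
216 ...............##.##...............
217 .................#.................
218 ...................................
219 ...................................
220 ...................................
221 ...................................
222 ...................................
223 ...................................
224 ...................................
225 ...................................
side6
205 ...................................
206 ...................................
207 ...................................
208 ...................................
209 ...................................
210 ...#...............................
211 ...................................
212 ...................................
213 ...................................
214 ...............#...................
215 .............####..................
216 ...........#...#####...##..........
217 .........###...######..##..........
218 ........#####.########..#..........
219 .........########.#####............
220 ............####.####..............
221 ..............####.................
222 ...................................
223 ...................................
224 ...................................
225 ...................................
```

Run:
```python
from h import *
p=r.observe()['position'].copy()
for d in(.03,.07,.115):
    r.move_l([*off(p[:2],CY+1,-d),p[2]],.07); o=r.observe(); print(d,o['wrist_force'].round(2))
b,_=snap('side','side7')
p=o['position'].copy(); t=[.36,-.27]
r.move_l([p[0],p[1],.12],.15)
r.move_pose([*t,.12],q(0)); o=r.observe(); print(o['t'],o['position'])
a,d=snap('top','top7')
Z=pts('top',d)[...,2]
for v in range(174,206): print(v,' '.join('%3d'%min(999,1000*z) for z in Z[v,228:276]))
h=cv2.cvtColor(a,cv2.COLOR_RGB2HSV)
for v in range(174,206): print(v,''.join('#' if (h[v,u,1]>95 and 8<h[v,u,0]<28) else ('o' if h[v,u,1]<35 else '.') for u in range(228,276)))
```

```text
0.03 [-0.43  0.36 -1.79]
0.07 [-0.08 -0.04 -0.74]
0.115 [-0.07 -0.16 -1.62]
23.4583 [ 0.35890108 -0.27028866  0.11908116]
174   4   2  11   5   1  -3  -7   1   1   3   6   3   5   1  -1   1   3   7   0   0   4  -3  -1   0   0   7   1  -2   0   3   5   2   2   2   0   0   0   4   2   9   5  -2  -1  -4  -6  -8  -1   7
175   0  -3   1  -2  -2   3   0   0  -2   6   1   6   6   1   3   0   0   0  -1   0   2   2   9   1   4   3  -1   6   7   0   0   1   4   0   1  -2   1   6   2  -2  -1  -1   3   9   3   1   0   0
176  -5   4   0   1   1   1  -2   8   0  -4   0   1  11   7   0   7   7   2  -4   1  -2   0  -7   0  -2   0  -4   3   1   8  -5   0   6   0   0   0   1   0   1   1   4  -2   5   6   2   0   0   2
177   4   1   0   0  -1   2  -6  51  47  40  50  40  44  45   3  -2   9  -3  -6   1  12   3  16   3   1   5   2   0  -1  -3  -5   1 999  -4  -2  -4  -7   0  -2   0   0   2   4  -7   3  -5   3  -5
178   2   2   4   0  -1   1  -4  44  48  49  48  52  47  33  37  -2   7   1  -5   4   2   6  -2  -1  -1   5   0   0   2   3   5  -2   3   7   2   2   4   0   6   7   2   8  -1   4   0  -2  -4   
[... 6289 characters left out ...]
ooo........
193 ......oo.#########.############.o.##.ooo........
194 ......oo..########..############..##.ooo........
195 ......oo...#######.###############...ooo........
196 ......oooo...####...######.#######...ooo........
197 .....ooooooooooooooo................oooo........
198 .....ooooooooooooooooooooooooooooooooooo........
199 ......ooooooo............ooooooooooooooo........
200 ................................oooooooo........
201 .................................ooooooo........
202 ...................................ooooo........
203 ................................................
204 ................................................
205 ................................................
```

Run:
```python
from h import *
d=np.load('pics/top7.npy'); Z=pts('top',d)[...,2]
print('L/R laminate',np.median(Z[186:195,238:248]),np.median(Z[186:195,259:263]),'far/near',np.median(Z[183,238:260]),np.median(Z[193:195,238:260]))
t=[.36,-.27]
r.move_l([*t,GZ+.01],.12)
z=GZ+.004
f0=r.observe()['wrist_force'][2]
while z>GZ-.003:
    z-=.001; r.move_l([*t,z],.02); f=r.observe()['wrist_force'][2]-f0
    if f>4: break
print(z,f)
r.set_gripper(.05); r.dwell(.2)
r.move_l([*t,.2],.15)
o=r.observe(); print(o['t'],o['position'],o['gripper_width'],o['wrist_force'])
r.move_pose([.36,-.2,.4],q(60)); r.dwell(.3)
a,d=snap('top','top8'); b,_=snap('side','side8'); Z=pts('top',d)[...,2]
h=cv2.cvtColor(b,cv2.COLOR_RGB2HSV)
P=pts('side',np.load('pics/side8.npy'))
m=(abs(P[...,0]-.37)<.08)&(abs(P[...,1]+.27)<.06)
q_=P[m]; print('handle top',q_[(q_[:,2]>.045)&(q_[:,2]<.09)].mean(0),q_[q_[:,2]<.1][:,2].max())
bl=m&(h[...,1]<40)&(P[...,2]<.02); print('blade px',bl.sum(),P[bl].mean(0),P[bl][:,2].std())
print('t',r.observe()['t'])
for v in range(178,202): print(v,' '.join('%3d'%min(999,1000*z) for z in Z[v,232:272]))
```

```text
L/R laminate 0.040272557815137944 0.04040914070735302 far/near 0.03857131431375971 0.04006253219557132
0.026999999999999996 5.944460295339516
27.5333 [ 0.35968114 -0.26961263  0.19946987] 0.04979877824493058 [-0.47232931  0.04431879 -0.42412514]
handle top [ 0.35345603 -0.26559414  0.05592815] 0.0660597307395212
blade px 200 [ 0.37731363 -0.26621033  0.00412304] 0.00469021582469603
t 28.7917
178   2   0  -3  47  35  50  43  46  51  43  39   5   3  -3   3   1  -3   2  -1  -1  -4   3   2   0   3   7  -1  -2  -4  -3   0   5  -1   3  -2   1  -1  -4   0   3
179   1  -2  -1  43  42  43  36  38  47  37  30  -2   1   6  -8   5  -1   0   3  -2   1  -2   0  -1   4   1   0   5   0   0  -1   2  -1   0   1  -3   6  -1  -3  -3
180  -3   2   1  49  42  36  36  25  43  34  32  -3  -7   4   4  -5   0   3   8  -4  -3   0   0   0  -8  -3  -4  -3   3  -1  51  51  45  50  46  43  44   0   0   2
181   4  -1   0  40  38  38  34  35  39  36  35   3   0   0   3   3   5  -1  -5   2   0   3   0  -2  -2  10   1   0   7  -2  43  49  50  51  46  39  49  46   5   4
182  -1   9  45  48  43  42  37  37  37  36  39  
[... 2530 characters left out ...]
  33  35  40  26  34  44  48   3   4   0   1
198 776 776 775 773 775 777 773 773 772 771 771 770 768 763 763 764 760 761   7   9   1  -3  11   3  13 767 999 758  32  31  35  34  32  39  45  34   3   6   0   4
199 779 778 776 778 780 778 776 775 776 770 772 773 771 770 771 770 765 766 766 762 763 756   1  -2 773 771 769 769 764 765 762 759  39  32  43  43   0   1   9  -1
200 779 781 780 780 780 778 778 773 776 778 775 776 775 773 776 773 769 769 769 770 766 767 766 759 773 771 771 771 772 771 774 768 766 765 760  48   6 -10  -2   0
201 785 784 781 780 781 780 782 777 780 779 774 778 777 775 779 773 775 775 772 773 771 771 771 776 779 776 777 777 774 774 772 773 771 770 759  32   2   0  -3   0
```

Board level at 40 mm inside the rims; lifter upright and flat on the bench; robot clear.

```bash
python3 -c "
from cell import r
print(r.hand_in())"
```

```text
the job is handed in; nothing more can be done
None
```

The board is in the test cradle, component side up, flat on both ledges and inside the rims. The lifter lies flat on the bench clear of board and cradle, and the job was handed in at about 29 s; I judged the final state from depth readings, not a picture.

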